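Clamp the vials in the mixer

ROBOT

A 6-joint arm with a two-finger parallel gripper is mounted at the origin on a cart in front of the work surface, level with it; the furniture and walls round the work are solid. World frame = base frame: x ahead of the robot, y to its left, z up, the work surface at z = 0. Lengths are in m, angles in rad, forces in N, time in s.
With the tool pointing down it reaches from about 0.375 to 0.9 m from the base axis. Payload 3.1 kg.
Tool frame: the origin (TCP) lies at the centre of the arm's flange, where the gripper is bolted on; the fingertips stand 182 mm ahead of it and the grasp point (between the pads) lies 164 mm ahead of it; z points along the fingers, y is the line along which they close (so a half turn about z gives the same grasp; the last joint's range is limited). The gripper opens to 87 mm and grips with 3 to 60 N. Pads are 19 mm wide; open, the fingers measure 117 mm over their backs; the gripper's body (75 mm by 190 mm) begins 51 mm behind the grasp point.
Start: joints at [-1.47, 0.527, 1.433, -0, 1.181, -0.178], TCP at [0.172, -0.601, 0.405] pointing down, gripper open.
Joint ranges: [-3.08, 3.08], [-0.75, 2.2], [0.22, 2.44], [-1.43, 4.57], [0, 2.65], [-2.85, 2.85]. Speed limits (rad/s): [2.79, 2.79, 3.14, 3.14, 3.14, 3.14].

INTERFACE

Orientations are given as a unit quaternion [x, y, z, w].
In Python, from rig import * gives the robot as it stands.
- The arm moves only by the tool move_arm, never from a script. Its argument "commands" is a list that holds one entry, the list of rows, each a list of 6 numbers: the shift along the tool's x, y, z in units of 40 mm (1.0 is 40 mm), then the turn, a rotation vector about the tool's x, y, z in rad. A call has 1 to 12 rows; each row is the pose to reach, as a shift and turn from the pose commanded when the call began, along the tool's axes at that moment; what a row does not reach only later rows make up. A row lasts 1/8 s, in which the tool goes at most 62.5 mm and 10.7 degrees, less where a joint would pass 70% of its speed; a pose out of reach is approached as far as the arm can. A call with a gripper value outside its range is refused whole. "claw" is the closure, from -1 (fully open) to 1 (shut), so that 0 is half open, set as the call begins (left out, the last holds). The fingers move at their own pace and stop on an object; "squeeze" is the grip in N (left out, the last holds). Time passes only in rows, so rows that repeat a pose let the fingers close. It gives the time, the measured TCP pose, the force, the opening and the grip force at its end, in the units of the state.
- get_obs(): the state, without advancing time (a new reading comes with each control period).
- camera(name): name is "side" or "top" or "wrist"; returns a dict with "pixels" (480x640x3 uint8, blue, green, red), "range_z" (480x640 float32, m along the optical axis (not along the pixel's ray), 0 where there is no reading), "camera_matrix" (3x3 intrinsics, pixels), "extrinsics" (4x4, takes a point from world to camera coordinates). Camera axes: x right, y up, looking along -z (the intrinsics and any distortion apply to the point x, -y, -z); pixel columns grow to the right and rows downward; lengths in m; the calibration is good to about 2 mm. A picture is of the moment at which its call begins.
- hand_in(): hands the job in; it is judged then, once.
The state is a dict: "time": time; "q": joint angles; "joint_velocities": joint speeds; "joint_torque": joint torques, N m; "position": TCP position; "tool_rot": TCP orientation; "ft_force": force on the tool from outside, world axes, zero at the start; "moment": the same for the moment, N m; "grip_width": finger opening in m; "grip_force": force on a finger pad.
Only numpy, scipy, OpenCV 4.12 (cv2) and the standard library are available. Lean on these libraries where they do the work, as an engineer would, in place of code of your own. Each camera call takes 0.05 s, during which the arm holds its last target. There are 200 camera calls.

TASK

The four vials in the mixer's rack have to be clamped before the mixer may run. With the fingertips or the outside of the fingers, swing the clamp bar over the vials until it is fully home against its stop with its end under the cam, and then push the cam lever over and down as far as it goes, so that the bar is pressed onto the vials and stays. Grip and lift nothing, do not force bar or lever, and leave the vials and the things standing around alone.

Things in the scene. Friction and masses are not known exactly. Their poses are not given: they have to be found in the camera images.
- mixer: vial mixer fixed on the worktop: white housing 156 x 222 mm, aluminium platform 128 x 262 mm with its top 64 mm above the worktop. Origin on the worktop under the centre; x to its back, y to its left (knob-and-switch front faces -x), z up. On the platform, all at x = 0: clamp post at y = +92 mm, grey rack (44 x 128 mm, top at 90 mm) with four vials in a row along y, cam lever at y = -86 mm
- post_top (a point): top of the cap of the vertical clamp post on which the bar swings, 153 mm above the worktop; cap 21 mm across, the bar's hub below it 27 mm
- lever_axle (a point): centre of the cam lever's axle (parallel to the mixer's x), 145 mm above the worktop, in a steel bracket 30 mm wide that reaches from the mixer's y = -76 to -120 mm; its round cheeks rise to 155 mm, its outer part to 146 mm. The gap under the axle is open towards the mixer's -x: the bar's end swings into it
- clamp_swing (a joint): swing of the clamp bar about the post (rad). 0: fully home against its stop, over the vial row, pointing from the post along the mixer's -y with its end under the cam; grows as the bar swings out towards the mixer's -x, up to 1.6. Moves with under 1 N at mid-length and stays where it is left. With the lever down the cam blocks its way in
- clamp_bar: clamp bar, steel channel open below. Origin on the post's axis at worktop height; its -y runs along the bar, z up. 34 mm wide (x -17 to +17) from y = -13 to -153 mm, sides from 119 to 134 mm above the worktop; then a flat tongue 24 mm wide to y = -193 mm. Four sprung pads inside, one per vial, hang to 117 mm, 2 mm above the caps. Spring-lifted; the cam presses it 5 mm straight down
- bar_middle (a point): point on the top face of the clamp bar, on its centre line, 90 mm from the post's axis, 134 mm above the worktop
- cam_lever (a joint): angle of the cam lever (rad). 0: handle up, leaning 0.13 rad from vertical towards the post; grows as the handle is pushed over and down, away from the post, towards the mixer's -y; 1.8: fully down at its stop, handle 0.1 rad below level, just past dead centre. Needs about 2 to 4 N at the handle's end and stays where it is left
- lever_tip (a point): outer end of the cam lever's handle, on its centre line, 75 mm from the axle. The handle is a straight flat bar: black grip 17 mm wide (along the mixer's x) and 9 mm thick, from 29 to 75 mm from the axle
- vial_0: capped glass vial in the rack, 22 mm wide, 47 mm high; origin at the centre of its foot, 68 mm above the worktop, at the mixer's y = 46.5 mm
- vial_1: capped glass vial in the rack, 22 mm wide, 47 mm high; origin at the centre of its foot, 68 mm above the worktop, at the mixer's y = 17.5 mm
- vial_2: capped glass vial in the rack, 22 mm wide, 47 mm high; origin at the centre of its foot, 68 mm above the worktop, at the mixer's y = -11.5 mm
- vial_3: capped glass vial in the rack, 22 mm wide, 47 mm high; origin at the centre of its foot, 68 mm above the worktop, at the mixer's y = -40.5 mm
- swab_box: bystander: carton of swabs, 55 x 60 x 90 mm; origin at the centre of its underside
- spare_vial: bystander: single capped glass vial standing on the worktop, 22 mm wide, 47 mm high; origin at the centre of its underside
- dish: bystander: pale green dish lid, 66 mm across, 11 mm high; origin at the centre of its underside
- felt_pen: bystander: grey-blue felt pen lying down, 128 mm long, 12 mm thick; origin at the centre of its underside

How it is judged:
By the outcome, as a careful person would: the job done as asked, in the order asked, and still so for the second after the job is handed in, with the robot touching nothing.
It also fails if it takes over 51 s, if anything falls off the work surface, if the arm or the gripper's body presses on something with over 40 N, if the wrist force passes 120 N, or if a joint passes its speed limit or range.

## Working session

There is one attempt and no reset: what is moved stays moved. The work goes in short steps, Python scripts to look and compute and a tool call to move; the robot and the scene stay as the last step left them, time stands still between calls to the robot, and variables do not carry over. Pictures are saved under pics/ and viewed, at most 10 in all, crops included, and the job is handed in when it is done.

Besides the shell and the picture viewer there is one more tool, called after ">>>" as name(argument=value, ...) on one line, values as JSON. move_arm: Moves the arm, as the interface text tells. Its arguments: {"type":"object","properties":{"commands":{"type":"array","items":{"type":"array","items":{"type":"array","items":{"type":"number"}}}},"claw":{"type":"number"},"squeeze":{"type":"number"}},"required":["commands"]}

```bash
mkdir -p pics
cat > h.py <<'E'
from rig import *
import numpy as np, cv2
from scipy.spatial.transform import Rotation as R
def snap(n):
    c=camera(n); np.savez(f'{n}.npz',**c); return c
def load(n): return dict(np.load(f'{n}.npz'))
def w2p(c,p):
    q=c['extrinsics']@np.r_[p,1]; v=c['camera_matrix']@np.array([q[0],-q[1],-q[2]]); return v[:2]/v[2]
def p2w(c,u,v,z=None):
    """z: world height; None: use depth"""
    K=c['camera_matrix'];E=np.linalg.inv(c['extrinsics'])
    d=np.linalg.inv(K)@[u,v,1]; d=np.array([d[0],-d[1],-d[2]])
    o=E[:3,3]; D=E[:3,:3]@d
    t=(z-o[2])/D[2] if z is not None else np.median(c['range_z'][int(v)-1:int(v)+2,int(u)-1:int(u)+2])
    return o+t*D
E
python3 - <<'E'
from h import *
for n in ('top','side'):
    c=snap(n); cv2.imwrite(f'pics/{n}0.png',c['pixels']); print(c['extrinsics'].round(3).tolist())
print(get_obs())
E
```

```text
[[0.024, -1.0, 0.005, -0.003], [0.999, 0.024, 0.044, -0.557], [-0.044, 0.004, 0.999, -1.063], [0.0, 0.0, 0.0, 1.0]]
[[0.957, -0.291, 0.014, -0.528], [0.11, 0.402, 0.909, -0.208], [-0.27, -0.868, 0.417, -0.888], [0.0, 0.0, 0.0, 1.0]]
{'time': 0.1, 'q': array([-1.47049554e+00,  5.28409295e-01,  1.43379766e+00, -3.35137829e-06,
        1.18138251e+00, -1.78530674e-01]), 'joint_velocities': array([ 7.69110351e-04,  5.40377375e-05, -2.95070449e-03, -3.29979870e-04,
       -3.72794797e-05, -1.36712169e-03]), 'joint_torque': array([-6.18926988e-04, -4.40986347e+01, -1.77151144e+01,  6.34610583e-02,
        5.34216268e-02, -3.97436929e-05]), 'position': array([ 0.17199814, -0.60054385,  0.40383947]), 'tool_rot': array([ 9.90296776e-01,  1.38965101e-01,  3.74941151e-05, -9.97700129e-04]), 'ft_force': array([ 0.47052428, -0.25773775, -0.6962536 ]), 'moment': array([-0.00684015,  0.0384005 ,  0.018592  ]), 'grip_force': 0.0, 'grip_width': 0.08682262854911017}
```

View pics/top0.png

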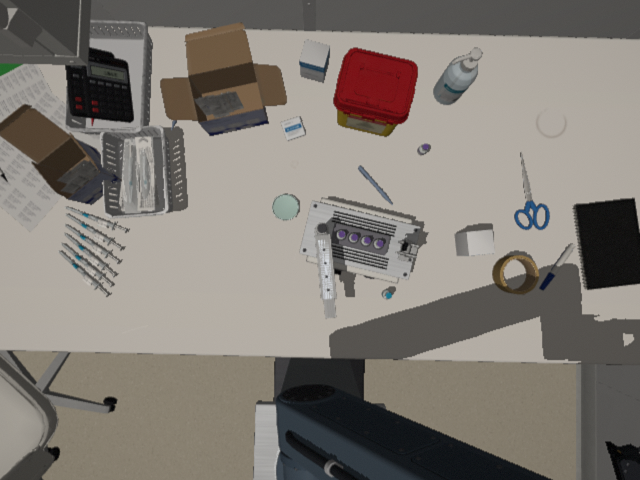

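View pics/side0.png

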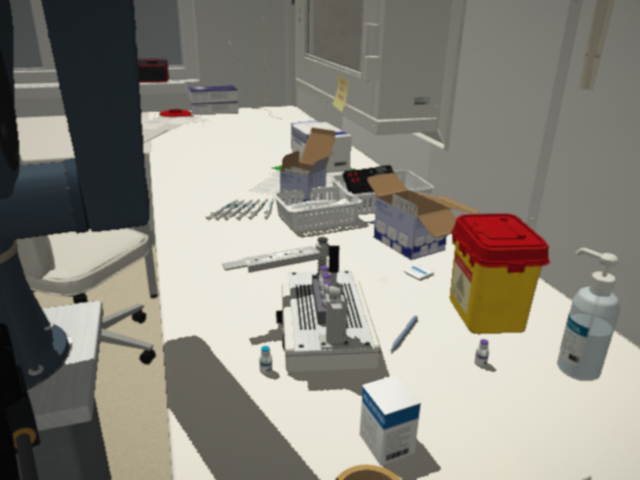

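The top view shows the bar swung out towards the robot: post at about (323,228), bar end at about (331,315), lever at about (408,245). The swab box is at (475,238) and a small vial at (388,294). I'll enlarge that area.

Run:
```python
from h import *
c=load('top'); im=c['pixels'][185:335,290:490]; cv2.imwrite('pics/topc.png',cv2.resize(im,None,fx=4,fy=4,interpolation=cv2.INTER_CUBIC))
```

```text
(no output)
```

View pics/topc.png

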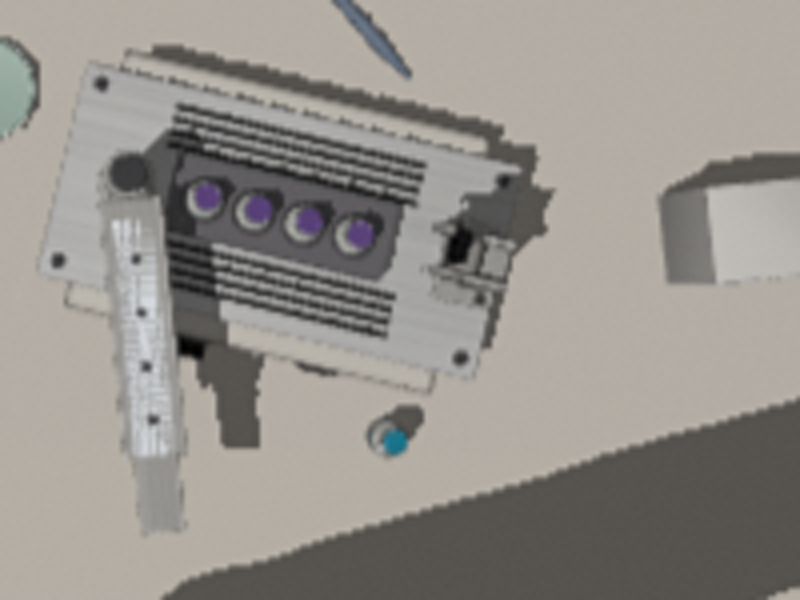

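Run:
```python
from h import *
c=load('top')
P=lambda u,v,z:p2w(c,290+u/4-.4,185+v/4-.4,z)
s=np.array([P(*x,.064) for x in [(101,83),(57,260),(505,181),(460,357)]])
ctr=s.mean(0); d=s[2]+s[3]-s[0]-s[1]; print(s.round(3).tolist(),ctr)
yaw=np.arctan2(-d[1],-d[0])-np.pi/2; print('yaw',yaw)
post=P(130,172,.153); print('post',post)
Rz=R.from_euler('z',yaw).as_matrix()
M=lambda p:ctr*[1,1,0]+Rz@p
print('post pred',M([0,.092,.153]))
vs=[(208,197),(259,210),(309,221),(361,234)]
for (u,v),y in zip(vs,[.0465,.0175,-.0115,-.0405]): print('vial',P(u,v,.115),M([0,y,.115]))
print('lever px',P(460,247,.21),M([0,-.086,.145]), 'tip',M([0,-.086+.01,.219]))
e=P(163,532,.132); b=Rz.T@(e-post); print('tongue end',e,'len',np.hypot(*b[:2]),'swing',np.arctan2(-b[0],-b[1]))
print('small vial',P(394,442,.047),'box',P(705,235,.09))
np.savez('m.npz',ctr=ctr,yaw=yaw)
# depth check of the lever area
for u,v in [(460,247),(495,258),(130,172),(145,330)]: print(p2w(c,290+u/4,185+v/4))
```

```text
[[0.63, 0.024, 0.064], [0.526, 0.047, 0.064], [0.579, -0.213, 0.064], [0.476, -0.188, 0.064]] [ 0.55269227 -0.08252171  0.064     ]
yaw -0.21335249176815907
post [0.57251704 0.00651883 0.153     ]
post pred [0.57217213 0.00739233 0.153     ]
vial [ 0.56229297 -0.03723875  0.115     ] [ 0.56253807 -0.03707603  0.115     ]
vial [ 0.55578412 -0.06556175  0.115     ] [ 0.55639768 -0.0654185   0.115     ]
vial [ 0.55036935 -0.09330135  0.115     ] [ 0.55025729 -0.09376097  0.115     ]
vial [ 0.54387782 -0.12215834  0.115     ] [ 0.5441169  -0.12210344  0.115     ]
lever px [ 0.53521859 -0.15816979  0.21      ] [ 0.53448284 -0.16657179  0.145     ] tip [ 0.53660021 -0.15679853  0.219     ]
tongue end [ 0.38030055 -0.01600935  0.132     ] len 0.19353216166266157 swing 1.2407739676046163
small vial [ 0.42445349 -0.15336062  0.047     ] box [ 0.54888103 -0.32081253  0.09      ]
[ 0.53417442 -0.15712197  0.21934245]
[ 0.53113178 -0.19336569  0.13295959]
[0.57177004 0.00563656 0.15174807]
[ 0.487731   -0.00465521  0.13375527]
```

```bash
cat >> h.py <<'E'
m=np.load('m.npz'); YAW=float(m['yaw']); Rm=R.from_euler('z',YAW).as_matrix(); C=m['ctr']*[1,1,0]
TGT=R.from_matrix(np.column_stack([Rm[:,1],Rm[:,0],[0,0,-1]]))   # tool y = mixer x, tool z down
def rows(tips,o=None):
    """tip positions in mixer frame -> command rows relative to the present pose"""
    o=o or get_obs(); R0=R.from_quat(o['tool_rot'])
    for t in tips:
        p=C+Rm@np.array(t)+[0,0,.182]
        print(np.r_[R0.inv().apply(p-o['position'])/.04,(R0.inv()*TGT).as_rotvec()].round(3).tolist())
def tip():
    o=get_obs(); r=R.from_quat(o['tool_rot'])
    t=Rm.T@(o['position']+r.apply([0,0,.182])-C); F=Rm.T@o['ft_force']
    print('t',o['time'],'tip(mixer)',t.round(4),'F(mixer)',F.round(2),'grip',o['grip_width'])
def barpt(th,s=.09,gap=0):
    h=.015*abs(np.cos(th))+.0095*abs(np.sin(th))+.017+gap
    return [-s*np.sin(th)-h*np.cos(th),.092-s*np.cos(th)+h*np.sin(th)]
E
python3 - <<'E'
from h import *
tip(); a=barpt(1.24,gap=.02); print(a); rows([a+[.25],a+[.114]])
E
```

```text
t 0.1 tip(mixer) [-0.2625 -0.5865  0.2218] F(mixer) [ 0.51 -0.15 -0.7 ] grip 0.08682262854911017
[np.float64(-0.10163868959504888), np.float64(0.11086796936302618)]
[11.785, -13.476, -0.673, -0.002, -0.001, -1.079]
[11.784, -13.469, 2.727, -0.002, -0.001, -1.079]
```

>>> move_arm(commands=[[[0,0,-1,0,0,0],[11.8,-13.45,-0.8,0,0,-1.08],[11.8,-13.45,-0.8,0,0,-1.08],[11.8,-13.45,-0.8,0,0,-1.08],[11.8,-13.45,-0.8,0,0,-1.08],[11.8,-13.45,-0.8,0,0,-1.08],[11.8,-13.45,-0.8,0,0,-1.08],[11.8,-13.45,-0.8,0,0,-1.08],[11.8,-13.45,-0.8,0,0,-1.08],[11.8,-13.45,-0.8,0,0,-1.08],[11.8,-13.45,-0.8,0,0,-1.08],[11.8,-13.45,-0.8,0,0,-1.08]]], claw=1, squeeze=5)

```text
time: 1.6
position: [0.4661, 0.0228, 0.437]
tool_rot: [0.778, 0.628, -0.0, 0.0]
ft_force: [0.1, -0.9, -0.5]
grip_width: 0.0003
grip_force: 0.0
```

Run:
```python
from h import *
tip(); a=barpt(1.24,gap=.02); rows([a+[.2],a+[.114]])
```

```text
t 1.6 tip(mixer) [-0.1068  0.0846  0.255 ] F(mixer) [ 0.32 -0.85 -0.5 ] grip 0.00034798390654854213
[0.656, 0.132, 1.375, 0.0, 0.0, 0.002]
[0.657, 0.131, 3.525, 0.0, 0.0, 0.002]
```

>>> move_arm(commands=[[[0.6,0.1,0,0,0,0],[0.6,0.1,0,0,0,0],[0.6,0.1,0,0,0,0]]])

```text
time: 1.98
position: [0.4742, 0.0429, 0.4367]
tool_rot: [0.778, 0.628, -0.001, -0.0]
ft_force: [0.4, -0.7, 0.1]
grip_width: 0.0004
grip_force: 0.0
```

Run:
```python
from h import *
tip(); a=barpt(1.24,gap=.02); rows([a+[.2],a+[.114]])
c=snap('top'); im=c['pixels'][185:335,290:490]; cv2.imwrite('pics/t2.png',cv2.resize(im,None,fx=4,fy=4,interpolation=cv2.INTER_CUBIC))
```

```text
t 1.975 tip(mixer) [-0.1034  0.1059  0.2547] F(mixer) [ 0.57 -0.63  0.12] grip 0.0003700587024890337
[0.123, 0.042, 1.368, -0.001, 0.001, 0.001]
[0.124, 0.044, 3.518, -0.001, 0.001, 0.001]
```

Lower beside the bar.

>>> move_arm(commands=[[[0.15,0.0,1.5,0,0,0],[0.15,0.0,2.6,0,0,0],[0.15,0.0,3.5,0,0,0],[0.15,0.0,3.5,0,0,0],[0.15,0.0,3.5,0,0,0]]])

```text
time: 2.65
position: [0.4764, 0.0484, 0.2981]
tool_rot: [0.778, 0.628, 0.001, 0.001]
ft_force: [0.1, 0.1, -0.1]
grip_width: 0.0006
grip_force: 0.0
```

Run:
```python
from h import *
tip(); rows([barpt(t)+[.114] for t in np.arange(1.24,-.01,-.124)]); snap('side'); c=snap('side')
cv2.imwrite('pics/s2.png',cv2.resize(c['pixels'][200:380,200:440],None,fx=3,fy=3))
```

```text
t 2.65 tip(mixer) [-0.102   0.1118  0.1161] F(mixer) [ 0.09  0.1  -0.13] grip 0.0005922250916985884
[-0.496, 0.179, 0.052, 0.002, -0.0, -0.0]
[-0.762, 0.184, 0.052, 0.002, -0.0, -0.0]
[-1.032, 0.221, 0.052, 0.002, -0.0, -0.0]
[-1.302, 0.292, 0.052, 0.002, -0.0, -0.0]
[-1.567, 0.4, 0.052, 0.002, -0.0, -0.0]
[-1.822, 0.544, 0.052, 0.002, -0.0, -0.0]
[-2.061, 0.724, 0.052, 0.002, -0.0, -0.0]
[-2.278, 0.938, 0.053, 0.002, -0.0, -0.0]
[-2.468, 1.185, 0.053, 0.002, -0.0, -0.0]
[-2.626, 1.459, 0.054, 0.002, -0.0, -0.0]
[-2.745, 1.758, 0.054, 0.002, -0.0, -0.0]
```

View pics/s2.png

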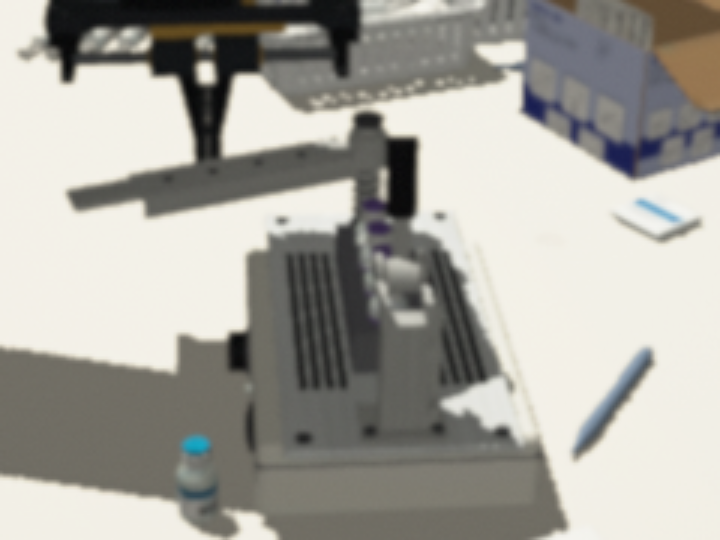

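The side view shows the closed fingers behind the bar at (208,150), at its mid-length, with nothing in between. The lever is upright at (400,175). I'll sweep the bar in along the arc.

>>> move_arm(commands=[[[-0.5,0.18,0.05,0,0,0],[-0.76,0.18,0.05,0,0,0],[-1.03,0.22,0.05,0,0,0],[-1.3,0.29,0.05,0,0,0],[-1.57,0.4,0.05,0,0,0],[-1.82,0.54,0.05,0,0,0],[-2.06,0.72,0.05,0,0,0],[-2.28,0.94,0.05,0,0,0],[-2.47,1.18,0.05,0,0,0],[-2.63,1.46,0.05,0,0,0],[-2.63,1.46,0.05,0,0,0]]])

```text
time: 4.12
position: [0.512, -0.0668, 0.2951]
tool_rot: [0.778, 0.628, 0.0, 0.001]
ft_force: [0.5, 0.7, 0.3]
grip_width: 0.0005
grip_force: 0.0
```

Run:
```python
from h import *
tip(); rows([barpt(t)+[.114] for t in (.1,0)]); c=snap('side')
cv2.imwrite('pics/s3.png',cv2.resize(c['pixels'][200:380,200:440],None,fx=3,fy=3))
```

```text
t 4.125 tip(mixer) [-0.0427  0.0067  0.1131] F(mixer) [0.33 0.75 0.3 ] grip 0.00046590132119168556
[-0.026, 0.034, -0.022, 0.002, 0.0, 0.001]
[-0.12, 0.277, -0.021, 0.002, 0.0, 0.001]
```

View pics/s3.png

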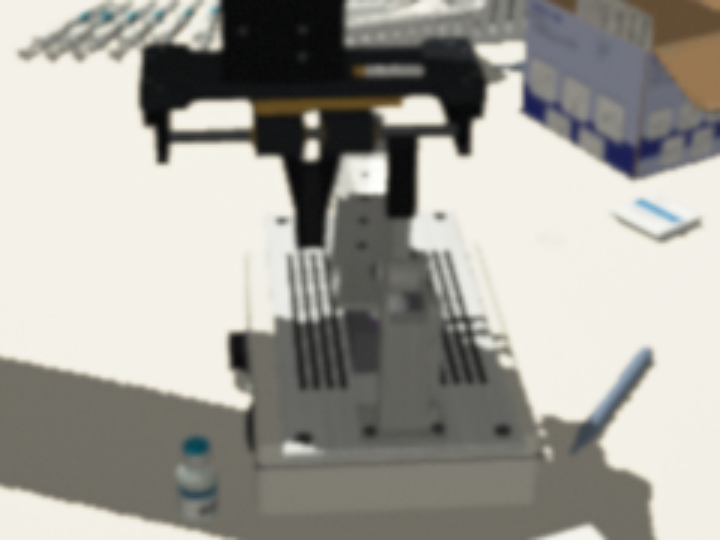

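The fingers at (310,230) are against the bar, which is nearly over the vials, with its end close to the bracket at (400,280). The finger half-thickness looks like about 8 mm, so home should come at tip x ≈ -0.025. I'll creep in.

>>> move_arm(commands=[[[-0.05,0.1,-0.02,0,0,0],[-0.07,0.2,-0.02,0,0,0],[-0.08,0.26,-0.02,0,0,0],[-0.08,0.3,-0.02,0,0,0],[-0.08,0.3,-0.02,0,0,0]]])

```text
time: 4.8
position: [0.522, -0.0715, 0.2959]
tool_rot: [0.778, 0.628, 0.0, 0.0]
ft_force: [0.3, 0.7, -0.6]
grip_width: 0.0003
grip_force: 0.0
```

```bash
python3 -c "
from h import *
tip()"
```

```text
t 4.8 tip(mixer) [-0.0323  0.0043  0.1139] F(mixer) [ 0.1   0.77 -0.56] grip 0.0003041618529769881
```

>>> move_arm(commands=[[[0,0.05,0,0,0,0],[0,0.08,0,0,0,0],[0,0.1,0,0,0,0],[0,0.1,0,0,0,0]]])

```text
time: 5.3
position: [0.5259, -0.0724, 0.2959]
tool_rot: [0.778, 0.628, 0.0, 0.0]
ft_force: [0.4, -0.3, -0.0]
grip_width: 0.0005
grip_force: 0.0
```

Run:
```python
from h import *
tip(); c=snap('top')
I=c['pixels'][185:285,290:450]; cv2.imwrite('pics/t4.png',cv2.resize(I,None,fx=5,fy=5,interpolation=cv2.INTER_CUBIC))
```

```text
t 5.3 tip(mixer) [-0.0283  0.0042  0.1139] F(mixer) [ 0.49 -0.15 -0.01] grip 0.0005335037810890344
```

Small steps until the force rises.

>>> move_arm(commands=[[[0,0.03,0,0,0,0],[0,0.05,0,0,0,0],[0,0.05,0,0,0,0]]])

```text
time: 5.72
position: [0.5275, -0.0728, 0.2958]
tool_rot: [0.778, 0.628, -0.0, -0.0]
ft_force: [-2.1, -0.6, 0.2]
grip_width: 0.0007
grip_force: 0.8
```

>>> move_arm(commands=[[[0,0.03,0,0,0,0],[0,0.05,0,0,0,0],[0,0.05,0,0,0,0]]])

```text
time: 6.1
position: [0.5286, -0.0729, 0.2955]
tool_rot: [0.778, 0.628, -0.001, -0.002]
ft_force: [-4.7, -1.5, 2.4]
grip_width: 0.0005
grip_force: 2.7
```

Run:
```python
from h import *
tip(); c=snap('side')
cv2.imwrite('pics/s4.png',cv2.resize(c['pixels'][200:380,200:440],None,fx=3,fy=3))
```

```text
t 6.1 tip(mixer) [-0.0264  0.0042  0.1135] F(mixer) [-4.27 -2.44  2.38] grip 0.0004884381089376492
```

View pics/s4.png

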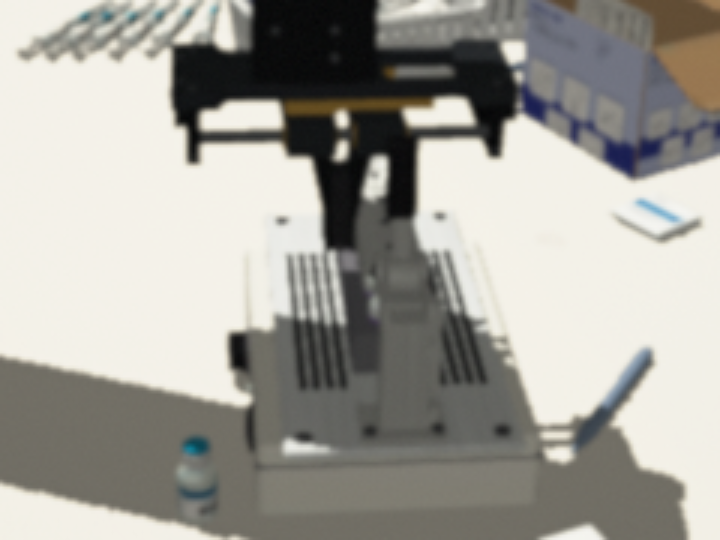

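The bar looks in line over the vials with its end under the cam, near (405,290), and the force rises sharply to about 5 N. That fits its stop. I'll back off and lift, then check the bar angle from above.

>>> move_arm(commands=[[[0,-0.3,0,0,0,0],[0,-0.6,0,0,0,0],[0,-0.7,-1.2,0,0,0],[0,-1.2,-2.5,0,0,0],[0,-1.8,-3.4,0,0,0],[0,-1.8,-3.6,0,0,0],[0,-1.8,-3.6,0,0,0]]])

```text
time: 7.02
position: [0.4596, -0.0581, 0.4401]
tool_rot: [0.778, 0.628, 0.001, 0.001]
ft_force: [-0.7, 0.3, -0.9]
grip_width: 0.0006
grip_force: 0.0
```

Run:
```python
from h import *
tip(); c=snap('top'); I=c['pixels'][185:285,290:450]; cv2.imwrite('pics/t4.png',cv2.resize(I,None,fx=5,fy=5,interpolation=cv2.INTER_CUBIC))
for p in ([0,.092,.153],[.017,.079,.134],[-.017,.079,.134],[.017,-.061,.134],[-.017,-.061,.134],[.012,-.101,.13],[-.012,-.101,.13]):
    print(p,((w2p(c,C+Rm@np.array(p))-[290,185]+.4)*5).round(0))
snap('wrist'); cv2.imwrite('pics/w4.png',load('wrist')['pixels'])
```

```text
t 7.025 tip(mixer) [-0.0957  0.0041  0.2581] F(mixer) [-0.76  0.14 -0.85] grip 0.0006258110704253812
[0, 0.092, 0.153] [160. 216.]
[0.017, 0.079, 0.134] [198. 188.]
[-0.017, 0.079, 0.134] [180. 264.]
[0.017, -0.061, 0.134] [512. 264.]
[-0.017, -0.061, 0.134] [494. 340.]
[0.012, -0.101, 0.13] [598. 297.]
[-0.012, -0.101, 0.13] [585. 350.]
```

View pics/t4.png

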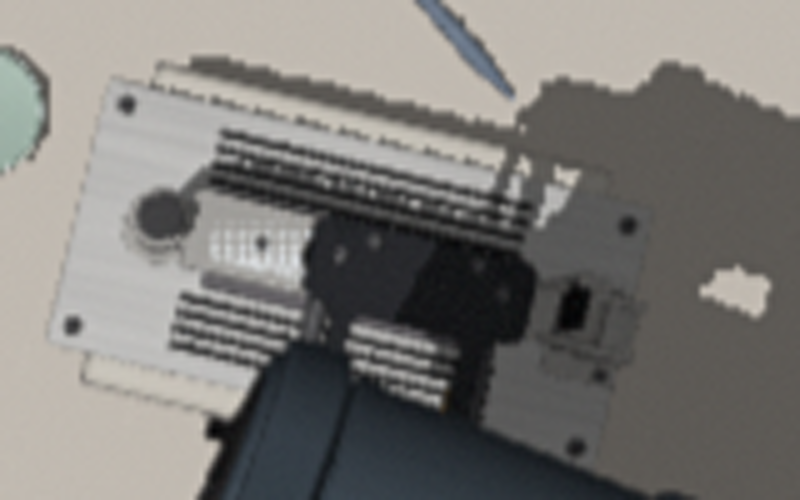

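The bar leaves the post cap (160,216) and runs towards the lever (575,305). Its visible upper edge matches the home prediction within about a pixel. The wrist view will confirm it.

Run:
```python
from h import *
c=load('wrist')
for p in ([.017,.079,.134],[-.017,.079,.134],[.017,-.061,.134],[-.017,-.061,.134],[.012,-.101,.13],[-.012,-.101,.13],[0,-.076,.219]):
    print(p,w2p(c,C+Rm@np.array(p)).round(0))
```

```text
[0.017, 0.079, 0.134] [462. 139.]
[-0.017, 0.079, 0.134] [419. 139.]
[0.017, -0.061, 0.134] [446. 302.]
[-0.017, -0.061, 0.134] [408. 302.]
[0.012, -0.101, 0.13] [436. 339.]
[-0.012, -0.101, 0.13] [410. 339.]
[0, -0.076, 0.219] [464. 376.]
```

View pics/w4.png

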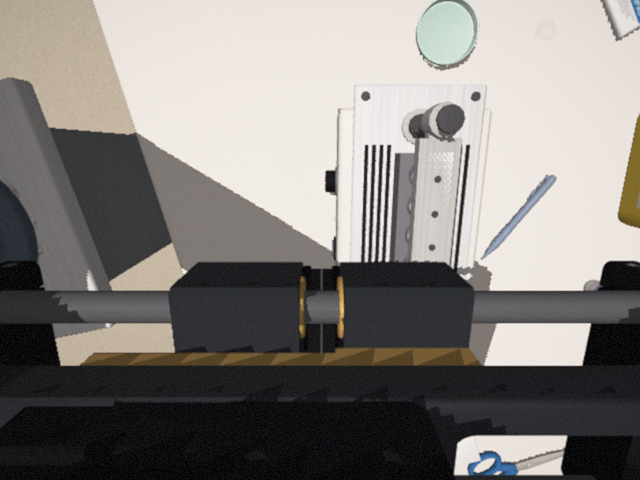

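The bar's edges run (462,140)→(452,265) and (417,140)→(411,265), as predicted for swing 0, so it is home. Next is the lever.

```bash
cat >> h.py <<'E'
def lev(q,r=.063,pen=0):
    f=q-.13; d=np.array([-np.sin(f),np.cos(f)]); n=np.array([np.cos(f),np.sin(f)])
    p=np.array([-.086,.145])+r*d+(.0045-pen)*n
    return [0,p[0]+.0095,p[1]]
E
python3 - <<'E'
from h import *
print(lev(0)); rows([[0,-.035,.262],[0,-.04,.207]])
E
```

```text
[0, np.float64(-0.06387102049324267), np.float64(0.206885045662243)]
[-0.979, 2.402, -0.135, -0.001, -0.0, 0.001]
[-1.104, 2.404, 1.24, -0.001, -0.0, 0.001]
```

>>> move_arm(commands=[[[-0.5,1.2,-0.15,0,0,0],[-1.0,2.4,-0.1,0,0,0],[-1.0,2.4,-0.1,0,0,0],[-1.05,2.4,0.6,0,0,0],[-1.1,2.4,1.2,0,0,0],[-1.1,2.4,1.24,0,0,0],[-1.1,2.4,1.24,0,0,0]]])

```text
time: 8.0
position: [0.5439, -0.1211, 0.39]
tool_rot: [0.778, 0.628, -0.0, -0.0]
ft_force: [-0.3, -0.2, 0.1]
grip_width: 0.0006
grip_force: 0.0
```

Run:
```python
from h import *
tip(); rows([lev(q) for q in np.r_[0:1.81:.15]])
```

```text
t 8.0 tip(mixer) [-0.0006 -0.0395  0.208 ] F(mixer) [-0.29 -0.29  0.14] grip 0.0005602156500889966
[-0.608, 0.009, 0.029, -0.001, -0.0, 0.002]
[-0.843, 0.009, -0.001, -0.001, -0.0, 0.002]
[-1.08, 0.009, 0.004, -0.001, -0.0, 0.002]
[-1.313, 0.008, 0.045, -0.001, -0.0, 0.002]
[-1.537, 0.008, 0.12, -0.001, -0.0, 0.002]
[-1.748, 0.008, 0.228, -0.001, -0.0, 0.002]
[-1.94, 0.008, 0.366, -0.001, -0.0, 0.002]
[-2.109, 0.007, 0.532, -0.001, -0.0, 0.002]
[-2.252, 0.007, 0.72, -0.001, -0.0, 0.002]
[-2.365, 0.007, 0.928, -0.001, -0.0, 0.002]
[-2.445, 0.007, 1.151, -0.001, -0.0, 0.002]
[-2.492, 0.008, 1.383, -0.001, -0.0, 0.002]
[-2.503, 0.008, 1.619, -0.001, -0.0, 0.002]
```

>>> move_arm(commands=[[[-0.35,0.01,0.03,0,0,0],[-0.61,0.01,0.03,0,0,0],[-0.84,0.01,0.0,0,0,0],[-1.08,0.01,0.0,0,0,0],[-1.31,0.01,0.05,0,0,0],[-1.54,0.01,0.12,0,0,0],[-1.75,0.01,0.23,0,0,0],[-1.94,0.01,0.37,0,0,0],[-2.11,0.01,0.53,0,0,0],[-2.25,0.01,0.72,0,0,0],[-2.25,0.01,0.72,0,0,0]]])

```text
time: 9.38
position: [0.5253, -0.21, 0.3608]
tool_rot: [0.778, 0.628, -0.001, 0.0]
ft_force: [-0.8, 0.1, -0.1]
grip_width: 0.0006
grip_force: 0.1
```

Run:
```python
from h import *
tip(); rows([lev(q) for q in np.r_[1.2:1.81:.1]]); c=snap('side')
cv2.imwrite('pics/s5.png',cv2.resize(c['pixels'][200:380,240:480],None,fx=3,fy=3))
```

```text
t 9.375 tip(mixer) [ 0.     -0.1306  0.1788] F(mixer) [-0.85 -0.07 -0.08] grip 0.000581811730620207
[0.021, -0.005, -0.011, -0.001, 0.001, 0.001]
[-0.058, -0.005, 0.126, -0.001, 0.001, 0.001]
[-0.122, -0.004, 0.27, -0.001, 0.001, 0.001]
[-0.172, -0.004, 0.42, -0.001, 0.001, 0.001]
[-0.207, -0.004, 0.574, -0.001, 0.001, 0.001]
[-0.226, -0.004, 0.731, -0.001, 0.001, 0.001]
[-0.229, -0.004, 0.888, -0.001, 0.001, 0.001]
```

View pics/s5.png

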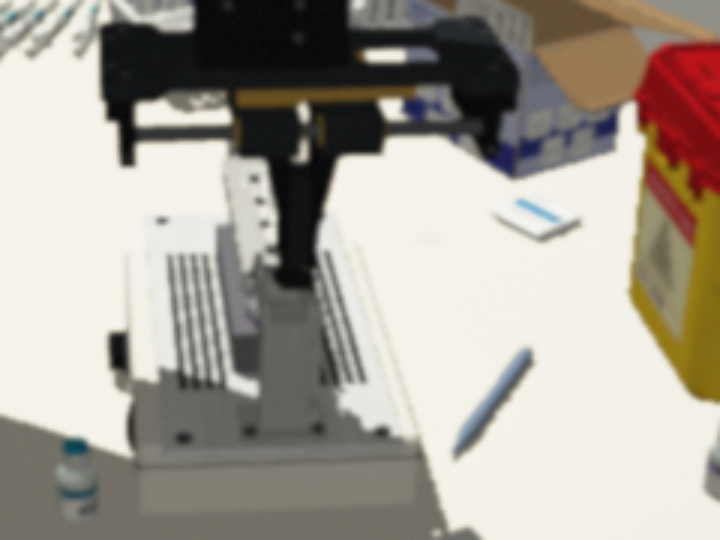

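The fingers are pressing the handle, whose end shows at (295,280), outward. The bar is still in line with the row. I'll continue down the arc.

>>> move_arm(commands=[[[-0.06,0,0.13,0,0,0],[-0.12,0,0.27,0,0,0],[-0.17,0,0.42,0,0,0],[-0.2,0,0.57,0,0,0],[-0.22,0,0.65,0,0,0],[-0.23,0,0.73,0,0,0],[-0.23,0,0.8,0,0,0],[-0.23,0,0.8,0,0,0]]])

```text
time: 10.42
position: [0.5235, -0.2183, 0.3293]
tool_rot: [0.778, 0.628, 0.0, -0.0]
ft_force: [0.6, -1.0, 2.4]
grip_width: 0.0003
grip_force: 1.0
```

Run:
```python
from h import *
tip(); rows([lev(1.8),lev(1.8,pen=.003)])
```

```text
t 10.425 tip(mixer) [ 0.0003 -0.1388  0.1473] F(mixer) [ 0.79 -0.82  2.38] grip 0.0003405781071559755
[-0.019, -0.007, 0.101, 0.0, -0.0, 0.001]
[-0.012, -0.007, 0.176, 0.0, -0.0, 0.001]
```

>>> move_arm(commands=[[[0,0,0.05,0,0,0],[0,0,0.1,0,0,0],[0,0,0.1,0,0,0]]])

```text
time: 10.8
position: [0.5236, -0.2182, 0.3271]
tool_rot: [0.778, 0.628, 0.0, 0.0]
ft_force: [-1.0, -1.3, 12.4]
grip_width: 0.0005
grip_force: 6.2
```

>>> move_arm(commands=[[[0,0,0.03,0,0,0],[0,0,0.05,0,0,0],[0,0,0.05,0,0,0]]])

```text
time: 11.18
position: [0.5235, -0.2182, 0.3267]
tool_rot: [0.778, 0.628, 0.0, 0.001]
ft_force: [-3.9, 0.5, 21.9]
grip_width: 0.0002
grip_force: 10.7
```

```bash
python3 -c "
from h import *
tip(); rows([lev(1.8)])"
```

```text
t 11.175 tip(mixer) [ 0.0005 -0.1388  0.1447] F(mixer) [-3.95 -0.34 21.89] grip 0.00017562411329534054
[-0.022, -0.005, 0.036, 0.002, 0.001, 0.002]
```

The force rises stiffly at the height expected for the stop, so the lever is fully down. I'll retreat upward and verify.

>>> move_arm(commands=[[[0,0,-0.3,0,0,0],[0,0,-1.0,0,0,0],[0,0,-2.2,0,0,0],[-1,-1,-3.4,0,0,0],[-2.4,-2.2,-4.2,0,0,0],[-3.8,-3.2,-4.2,0,0,0],[-4.5,-3.2,-4.2,0,0,0],[-4.5,-3.2,-4.2,0,0,0],[-4.5,-3.2,-4.2,0,0,0]]])

```text
time: 12.3
position: [0.3604, -0.3668, 0.4906]
tool_rot: [0.778, 0.628, 0.001, -0.001]
ft_force: [0.4, 0.9, -0.2]
grip_width: 0.0007
grip_force: 0.0
```

Run:
```python
from h import *
tip(); c=snap('top'); s=snap('side')
a=cv2.resize(c['pixels'][185:285,290:450],None,fx=5,fy=5,interpolation=cv2.INTER_CUBIC)[:,:800]
b=cv2.resize(s['pixels'][220:380,260:420],None,fx=2.5,fy=2.5,interpolation=cv2.INTER_CUBIC)
cv2.imwrite('pics/end.png',np.hstack([cv2.resize(a,(480,300)),b[:300,:320]]))
for r in (.04,.055,.07):
    p=C+Rm@np.array([0,-.086-r,.1455-.1*r]); u=w2p(c,p); print(p.round(4),p2w(c,*u).round(4))
for y in (.05,0,-.03,-.05):
    for x in (-.012,.012):
        p=C+Rm@np.array([x,y,.129]); print(p.round(4),p2w(c,*w2p(c,p)).round(4))
```

```text
t 12.3 tip(mixer) [-0.128  -0.318   0.3086] F(mixer) [ 0.17  0.95 -0.21] grip 0.0007019044140566316
[ 0.526  -0.2057  0.1415] [ 0.5259 -0.2048  0.1453]
[ 0.5228 -0.2203  0.14  ] [ 0.5228 -0.2192  0.1444]
[ 0.5197 -0.235   0.1385] [ 0.5196 -0.2339  0.1427]
[ 0.5516 -0.0311  0.129 ] [ 0.5515 -0.031   0.1305]
[ 0.575  -0.0362  0.129 ] [ 0.575  -0.0362  0.1296]
[ 0.541 -0.08   0.129] [ 0.5409 -0.0799  0.1297]
[ 0.5644 -0.0851  0.129 ] [ 0.5643 -0.0849  0.1307]
[ 0.5346 -0.1093  0.129 ] [ 0.5346 -0.1091  0.1306]
[ 0.5581 -0.1144  0.129 ] [ 0.558  -0.1141  0.1311]
[ 0.5304 -0.1288  0.129 ] [ 0.5304 -0.1287  0.1299]
[ 0.5538 -0.1339  0.129 ] [ 0.5537 -0.1335  0.1315]
```

View pics/end.png

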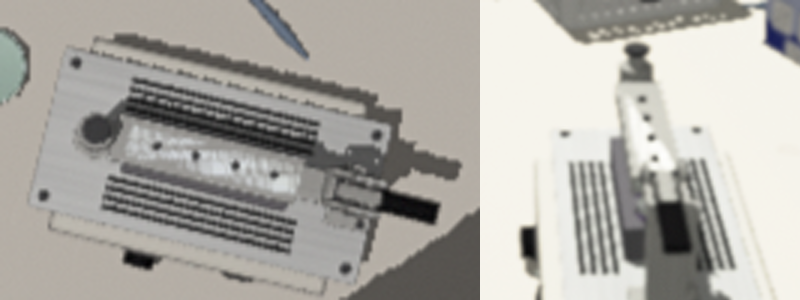

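The bar is over the vials along its home line and about 4 mm lower than before. The handle heights (0.1453 to 0.1427) match the lever fully down at 0.1 rad below level, so I'm handing in.

```bash
python3 -c "
from rig import *
print(hand_in())"
```

```text
the job is handed in; nothing more can be done
None
```

The clamp bar is home over the four vials with its end under the cam, and the lever is fully down at its stop. I handed the job in at about 12 s on the robot's clock; the hand-in gave no verdict. The highest force I saw was about 22 N, when the lever reached its stop.

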